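# Sweep the leftover biscuits off the board into the scrap tray

### The arm

A 6-joint arm with a two-finger parallel gripper is mounted at the origin on the work surface. World frame = base frame: x ahead of the robot, y to its left, z up, the work surface at z = 0. Lengths are in m, angles in rad, forces in N, time in s.
With the tool pointing down it reaches from about 0.35 to 0.8 m from the base axis. Payload 7.3 kg.
Tool frame: the origin (TCP) lies midway between the tips of the shut fingers; the grasp point (between the pads) lies 19 mm behind it; y points along the fingers, x is the direction in which the jaws open and shut, and the axes are right-handed (so a half turn about y gives the same grasp; the last joint's range is limited). The gripper opens to 85 mm and grips with 20 to 120 N. Pads are 22 mm wide; open, the fingers measure 114 mm over their backs; the gripper's body (76 mm by 85 mm) begins 54 mm behind the grasp point. The pads swing forward as they close: fully open they stand 13 mm farther back than shut.
Start: joints at [0.966, 0.342, 1.524, -0, 1.275, -0.146], TCP at [0.232, 0.471, 0.231] pointing down, gripper open.
Joint ranges: [-2.53, 2.53], [-0.77, 2.02], [0.04, 2.7], [-1, 4.14], [0.28, 2.66], [-3.11, 3.11]. Speed limits (rad/s): [2.57, 2.57, 3.14, 3.14, 3.14, 3.14].

### API

Orientations are given as a 3x3 rotation matrix whose columns are the frame's x, y, z axes.
In Python, from station import bot, viewer gives the robot as it stands.
- The arm moves only by the tool move_arm, never from a script. Its argument "steps" is a list of rows, each an object with "xyz": the shift along the world's x, y, z each as a share of 0.025 m, from -1 to 1, a list of three; "angular": the turn, a rotation vector about the world's x, y, z each as a share of 0.1 rad, from -1 to 1, a list of three; "grip": the closure, from 0 (fully open) to 1 (shut). A call has 1 to 12 rows; each row shifts and turns the commanded pose from where the row before left it; what a row does not reach is not made up. A row lasts 1/12 s, in which the tool goes at most 41.7 mm and 7.16 degrees, less where a joint would pass 70% of its speed; a pose out of reach is approached as far as the arm can. A call with a number of a shift or a turn outside -1 to 1 is refused whole. A call with a gripper value outside its range is refused whole. The fingers move at their own pace and stop on an object; "grip_force" is the grip in N (left out, the last holds). Time passes only in rows, so rows that do not move let the fingers close. It gives the time, the measured TCP pose, the force and the opening at its end, in the units of the state.
- bot.get_state(): the state, without advancing time (a new reading comes with each control period).
- viewer.capture(name): name is "scene" or "top" or "wrist"; returns the picture (400x640x3 uint8, blue, green, red); there is no depth.
- viewer.calibration(name): a dict with "fx", "fy", "cx", "cy" (pixels), "rvec" (rotation vector, rad) and "tvec" (3), from world to camera coordinates, as OpenCV has them. Camera axes: x right, y down, z forward; pixel columns grow to the right and rows downward; lengths in m; the calibration is good to about 2 mm. A picture is of the moment at which its call begins: read the wrist's pose just before it. calibration takes no time and is no camera call; for the wrist camera it gives the pose at the moment of the call.
- bot.hand_in(): hands the job in, once; it reports no verdict.
The state is a dict: "t": time; "joint_pos": joint angles; "joint_vel": joint speeds; "joint_efforts": joint torques, N m; "ee_pos": TCP position; "eef_rot": TCP orientation; "wrist_force": force on the tool from outside, world axes, zero at the start; "moment": the same for the moment, N m; "grip_width": finger opening in m.
Only numpy, scipy, OpenCV 4.12 (cv2) and the standard library are available. Lean on these libraries where they do the work, as an engineer would, in place of code of your own. Each camera call takes 0.05 s, during which the arm holds its last target. There are 200 camera calls.

### The job

Clear the three leftover biscuits off the dark wooden board: sweep them with the fingertips along the board and over its end into the open, empty steel scrap tray that stands against it. Do not pick the biscuits up, and leave the grey dip bowl and the little spice jar standing where they are on the board. Finish with all three biscuits in the tray.

Things in the scene. Friction and masses are not known exactly. Their poses are not given: they have to be found in the camera images.
- board: the fixed dark wooden carving board, 260 mm (its x) by 300 mm (its y), flat top 50 mm above the counter with no rim; origin at the centre of its underside on the counter, z up. The scrap tray stands against one of its two y ends and a closed wooden cutlery case (same outline, 36 mm high, not to be used) against the other; which is at which end varies. Both are lower than the board's top.
- tray: the fixed open steel scrap tray, 250 mm (its x) by 120 mm (its y) outside, walls 38 mm high and 3 mm thick, inner floor 3 mm above the counter, axes parallel to the board's; it stands 1 mm off the board's +y or -y end, its centre 211 mm from the board's centre along the board's y; origin at the centre of its underside, z up.
- biscuit_a: a loose round golden biscuit, a flat disc 46 mm across and 10 mm thick, about 22 g, lying flat on the board at the start with its underside 50 mm above the counter; origin at the centre of its underside, z up. This one lies alone in the strip of the board near the robot (about 87 mm from the board's centre along its -x).
- biscuit_b: a loose round golden biscuit, a flat disc 46 mm across and 10 mm thick, about 22 g, lying flat on the board at the start with its underside 50 mm above the counter; origin at the centre of its underside, z up. One of the two in the strip far from the robot (about 87 mm from the board's centre along its +x), on the -y half.
- biscuit_c: a loose round golden biscuit, a flat disc 46 mm across and 10 mm thick, about 22 g, lying flat on the board at the start with its underside 50 mm above the counter; origin at the centre of its underside, z up. One of the two in the strip far from the robot (about 87 mm from the board's centre along its +x), on the +y half, at least 105 mm between its centre and that of biscuit_b.
- dip_bowl: a loose grey stoneware dip bowl, 68 mm across the rim and 42 mm high, standing on the middle strip of the board, on its +y half; to be left alone; origin at the centre of its underside, z up.
- spice_jar: a loose small amber glass spice jar with a steel cap, 40 mm across and 50 mm high, standing on the middle strip of the board, on its -y half; to be left alone; origin at the centre of its underside, z up.

How it is judged:
By the outcome, as a careful person would: the job done as asked, in the order asked, and still so for the second after the job is handed in, with the robot touching nothing.
It also fails if it takes over 67 s, if anything falls off the work surface, if the arm or the gripper's body presses on something with over 40 N, if the wrist force passes 120 N, or if a joint passes its speed limit or range.

## Working session

There is one attempt and no reset: what is moved stays moved. The work goes in short steps, Python scripts to look and compute and a tool call to move; the robot and the scene stay as the last step left them, time stands still between calls to the robot, and variables do not carry over. Pictures are saved under pics/ and viewed, about 8 in all and at most 12, crops included, and the job is handed in when it is done.

Besides the shell and the picture viewer there is one more tool, called after "Request:" as a command line: name --argument value ..., lists and objects as JSON in quotes. move_arm: Moves the arm, as the interface text tells. Shift numbers are shares of 0.025 m and turn numbers shares of 0.1 rad, none past 1 either way. Its arguments: {"type":"object","properties":{"steps":{"type":"array"},"grip_force":{"type":"number"}},"required":["steps"]}

```bash
mkdir -p pics; cat > h.py <<'E'
import numpy as np,cv2
from station import bot,viewer
def cal(n):
    c=viewer.calibration(n);K=np.array([[c['fx'],0,c['cx']],[0,c['fy'],c['cy']],[0,0,1.]])
    return K,cv2.Rodrigues(np.array(c['rvec'],float))[0],np.array(c['tvec'],float).reshape(3)
def back(n,u,v,z):
    K,R,t=cal(n);d=R.T@np.linalg.inv(K)@[u,v,1];o=-R.T@t
    return o+d*(z-o[2])/d[2]
def proj(n,p):
    K,R,t=cal(n);q=K@(R@np.array(p)+t);return q[:2]/q[2]
E
python3 - <<'E'
from h import *
a=viewer.capture("top");cv2.imwrite("pics/top0.png",a)
s=bot.get_state();print(s['t'],s['ee_pos'],s['eef_rot'],s['grip_width'])
K,R,t=cal("top");print(K,R,-R.T@t)
E
```

```text
0.05 [0.23228902 0.47038828 0.23064606] [[ 4.42902754e-01 -8.47905387e-04 -8.96569257e-01]
 [ 8.96568438e-01 -1.23081764e-03  4.42903513e-01]
 [-1.47905353e-03 -9.99998883e-01  2.15072684e-04]] 0.08489624473354881
[[480.12735648   0.         330.60328486]
 [  0.         480.12735648 198.26955439]
 [  0.           0.           1.        ]] [[-0.01135592 -0.99867876 -0.05011767]
 [-0.99734059  0.01492073 -0.07133801]
 [ 0.07199155  0.04917428 -0.9961923 ]] [ 0.48971563 -0.00156002  0.75919085]
```

View pics/top0.png

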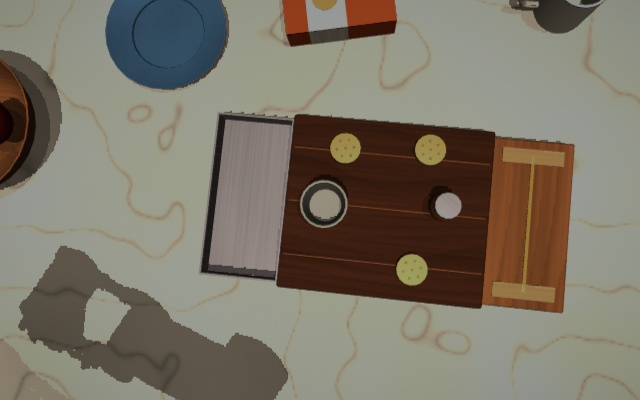

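The tray is at the left (+y) end. Pixel positions: biscuits at (412,270) a, (431,150) b and (346,148) c; bowl rim (324,204); jar cap (448,206). Board corners are at (295,115), (495,132), (481,307) and (277,287).

```bash
python3 - <<'E'
from h import *
f=lambda u,v,z:back("top",u,v,z)
C=np.array([f(u,v,.05) for u,v in[(295,115),(495,132),(481,307),(277,287)]]);print(C.round(4))
print([np.linalg.norm(C[i]-C[i-1]).round(3) for i in range(4)])
c=C.mean(0);y=(C[0]-C[1]+C[3]-C[2]);y/=np.linalg.norm(y);x=np.array([y[1],-y[0],0]);print("c",c,"y",y,"yaw",np.arctan2(-y[0],y[1]))
for n,u,v,z in[("a",412,270,.06),("b",431,150,.06),("c",346,148,.06),("bowl",324,204,.092),("jar",448,206,.1)]:
    p=f(u,v,z);print(n,p.round(4),"board",((p-c)@x).round(4),((p-c)@y).round(4))
E
```

```text
[[ 0.6676  0.0857  0.05  ]
 [ 0.6351 -0.2099  0.05  ]
 [ 0.3811 -0.1811  0.05  ]
 [ 0.4113  0.1139  0.05  ]]
[np.float64(0.258), np.float64(0.297), np.float64(0.256), np.float64(0.297)]
c [ 0.52376912 -0.04784827  0.05      ] y [0.10536211 0.99443392 0.        ] yaw -0.1055580340749089
a [ 0.4354 -0.0828  0.06  ] board -0.0842 -0.044
b [ 0.6086 -0.1143  0.06  ] board 0.0913 -0.0571
c [0.614  0.0094 0.06  ] board 0.0837 0.0665
bowl [0.5301 0.0407 0.092 ] board -0.0031 0.0887
jar [ 0.5244 -0.1287  0.1   ] board 0.0092 -0.0804
```

Request:
move_arm --steps '[{"xyz": [0.62, -0.87, 0], "angular": [0, 0, -0.5], "grip": 0.66}, {"xyz": [0.62, -0.87, 0], "angular": [0, 0, -0.5], "grip": 0.66}, {"xyz": [0.62, -0.87, 0], "angular": [0, 0, -0.5], "grip": 0.66}, {"xyz": [0.62, -0.87, 0], "angular": [0, 0, -0.5], "grip": 0.66}, {"xyz": [0.62, -0.87, 0], "angular": [0, 0, -0.5], "grip": 0.66}, {"xyz": [0.62, -0.87, 0], "angular": [0, 0, -0.5], "grip": 0.66}, {"xyz": [0.62, -0.87, 0], "angular": [0, 0, -0.5], "grip": 0.66}, {"xyz": [0.62, -0.87, 0], "angular": [0, 0, -0.5], "grip": 0.66}, {"xyz": [0.62, -0.87, 0], "angular": [0, 0, -0.5], "grip": 0.66}, {"xyz": [0.62, -0.87, 0], "angular": [0, 0, -0.5], "grip": 0.66}, {"xyz": [0.62, -0.87, 0], "angular": [0, 0, -0.5], "grip": 0.66}, {"xyz": [0.62, -0.87, 0], "angular": [0, 0, -0.5], "grip": 0.66}]'

```text
t: 1.05
ee_pos: [0.4188, 0.2084, 0.231]
eef_rot: [[0.873, -0.001, -0.488], [0.488, -0.0, 0.873], [-0.001, -1.0, 0.0]]
wrist_force: [0.3, -0.0, 0.1]
grip_width: 0.0292
```

Request:
move_arm --steps '[{"xyz": [0.62, -0.87, 0], "angular": [0, 0, -0.5], "grip": 0.66}, {"xyz": [0.62, -0.87, 0], "angular": [0, 0, -0.5], "grip": 0.66}, {"xyz": [0.62, -0.87, 0], "angular": [0, 0, -0.5], "grip": 0.66}, {"xyz": [0.62, -0.87, 0], "angular": [0, 0, -0.5], "grip": 0.66}, {"xyz": [0.62, -0.87, 0], "angular": [0, 0, -0.5], "grip": 0.66}, {"xyz": [0.62, -0.87, 0], "angular": [0, 0, -0.5], "grip": 0.66}, {"xyz": [0.62, -0.87, 0], "angular": [0, 0, -0.5], "grip": 0.66}, {"xyz": [0.62, -0.87, 0], "angular": [0, 0, -0.5], "grip": 0.66}, {"xyz": [0.62, -0.87, 0], "angular": [0, 0, -0.5], "grip": 0.66}, {"xyz": [0.62, -0.87, 0], "angular": [0, 0, -0.5], "grip": 0.66}, {"xyz": [0.62, -0.87, 0], "angular": [0, 0, -0.5], "grip": 0.66}, {"xyz": [0, 0, 0], "angular": [0, 0, 0], "grip": 0.66}]'

```text
t: 2.05
ee_pos: [0.5908, -0.0335, 0.2301]
eef_rot: [[0.999, -0.0, 0.044], [-0.044, -0.001, 0.999], [-0.0, -1.0, -0.001]]
wrist_force: [-1.3, -0.0, -1.1]
grip_width: 0.029
```

```bash
cat > st.py <<'E'
from h import *
s=bot.get_state();p=s['ee_pos'];R=np.array(s['eef_rot']);c=np.array([.5238,-.0478,0]);y=np.array([.1054,.9944,0]);x=np.array([.9944,-.1054,0])
print(s['t'],np.round(p,4),R.round(3).tolist(),"w",s['grip_width'],"F",np.round(s['wrist_force'],1),"board",((p-c)@x).round(4),((p-c)@y).round(4),"turn",np.arctan2(-.1054,.9944)-np.arctan2(R[1,0],R[0,0]))
E
python3 st.py
```

```text
2.05 [ 0.5908 -0.0335  0.2301] [[0.999, -0.0, 0.044], [-0.044, -0.001, 0.999], [-0.0, -1.0, -0.001]] w 0.02904147875130462 F [-1.3 -0.  -1.1] board 0.0651 0.0213 turn -0.061756682029509624
```

Request:
move_arm --steps '[{"xyz": [0.68, -0.72, 0], "angular": [0, 0, -0.6], "grip": 0.66}, {"xyz": [0, 0, -0.9], "angular": [0, 0, 0], "grip": 0.66}, {"xyz": [0, 0, -0.9], "angular": [0, 0, 0], "grip": 0.66}, {"xyz": [0, 0, -0.9], "angular": [0, 0, 0], "grip": 0.66}, {"xyz": [0, 0, -0.9], "angular": [0, 0, 0], "grip": 0.66}, {"xyz": [0, 0, -0.9], "angular": [0, 0, 0], "grip": 0.66}, {"xyz": [0, 0, 0], "angular": [0, 0, 0], "grip": 0.66}, {"xyz": [0, 0, 0], "angular": [0, 0, 0], "grip": 0.66}]'

```text
t: 2.72
ee_pos: [0.605, -0.047, 0.1178]
eef_rot: [[0.995, -0.003, 0.097], [-0.097, 0.001, 0.995], [-0.003, -1.0, 0.0]]
wrist_force: [-0.4, 0.0, 0.9]
grip_width: 0.0289
```

```bash
python3 st.py; python3 - <<'E'
from h import *
a=viewer.capture("scene");b=viewer.capture("wrist");cv2.imwrite("pics/s1.png",np.vstack([cv2.resize(a,(480,300)),cv2.resize(b,(480,300))]))
E
```

```text
2.7167 [ 0.605  -0.047   0.1178] [[0.995, -0.003, 0.097], [-0.097, 0.001, 0.995], [-0.003, -1.0, 0.0]] w 0.02889295500938335 F [-0.4  0.   0.9] board 0.0807 0.0093 turn -0.008122455600587095
```

View pics/s1.png

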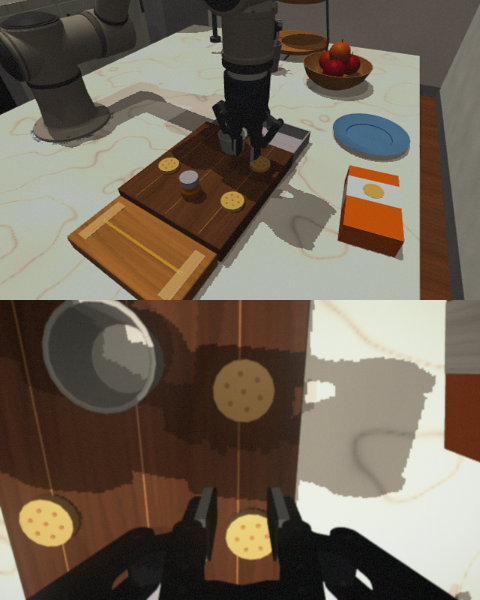

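The wrist view shows c straight ahead at (243,390), with the fingers centred near x=241 and the bowl to the left (42–160). I'll shift outward by about 1 cm for bowl clearance and descend.

Request:
move_arm --steps '[{"xyz": [0.42, -0.2, -0.5], "angular": [0, 0, -0.08], "grip": 0.66}, {"xyz": [0, 0, -0.8], "angular": [0, 0, 0], "grip": 0.66}, {"xyz": [0, 0, -0.8], "angular": [0, 0, 0], "grip": 0.66}, {"xyz": [0, 0, -0.25], "angular": [0, 0, 0], "grip": 0.66}, {"xyz": [0, 0, 0], "angular": [0, 0, 0], "grip": 0.66}, {"xyz": [0, 0, 0], "angular": [0, 0, 0], "grip": 0.66}]'

```text
t: 3.32
ee_pos: [0.6172, -0.0526, 0.0614]
eef_rot: [[0.994, 0.002, 0.106], [-0.106, -0.0, 0.994], [0.002, -1.0, -0.0]]
wrist_force: [0.8, -0.4, 0.2]
grip_width: 0.0288
```

```bash
python3 st.py
```

```text
3.3167 [ 0.6172 -0.0526  0.0614] [[0.994, 0.002, 0.106], [-0.106, -0.0, 0.994], [0.002, -1.0, -0.0]] w 0.028848272791515334 F [ 0.8 -0.4  0.2] board 0.0934 0.0051 turn 0.0002702877214060817
```

Request:
move_arm --steps '[{"xyz": [0, 0, -0.34], "angular": [0, 0, 0], "grip": 0.66}, {"xyz": [0, 0, 0], "angular": [0, 0, 0], "grip": 0.66}, {"xyz": [0.05, 0.47, 0], "angular": [0, 0, 0], "grip": 0.66}, {"xyz": [0.05, 0.47, 0], "angular": [0, 0, 0], "grip": 0.66}, {"xyz": [0.05, 0.47, 0], "angular": [0, 0, 0], "grip": 0.66}, {"xyz": [0.05, 0.47, 0], "angular": [0, 0, 0], "grip": 0.66}, {"xyz": [0, 0, 0], "angular": [0, 0, 0], "grip": 0.66}]'

```text
t: 3.9
ee_pos: [0.6217, -0.0023, 0.0518]
eef_rot: [[0.995, 0.0, 0.103], [-0.103, 0.001, 0.995], [0.0, -1.0, 0.001]]
wrist_force: [-1.2, -0.3, -0.7]
grip_width: 0.0288
```

```bash
python3 st.py; python3 - <<'E'
from h import *
a=viewer.capture("scene");b=viewer.capture("wrist");cv2.imwrite("pics/s2.png",np.vstack([cv2.resize(a[80:280,160:480],(480,300)),cv2.resize(b,(480,300))]))
E
```

```text
3.9 [ 0.6217 -0.0023  0.0518] [[0.995, 0.0, 0.103], [-0.103, 0.001, 0.995], [0.0, -1.0, 0.001]] w 0.028825565265638182 F [-1.2 -0.3 -0.7] board 0.0926 0.0555 turn -0.002415073652088734
```

View pics/s2.png

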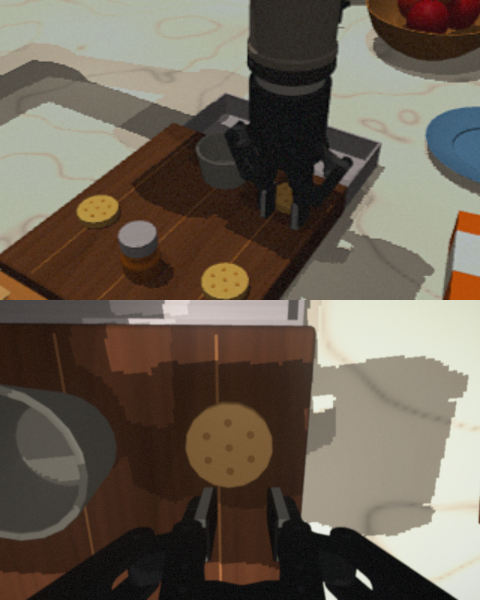

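```bash
python3 - <<'E'
from h import *
a=viewer.capture("scene")
cr=cv2.resize(a[130:250,280:420],None,fx=5,fy=5,interpolation=cv2.INTER_CUBIC);cr=np.clip(cr.astype(float)*2,0,255).astype(np.uint8)
c=np.array([.5238,-.0478,0]);y=np.array([.1054,.9944,0]);x=np.array([.9944,-.1054,0])
# grid in tool plane
for lx in range(30,160,10):
  for z in range(50,151,10):
    p=c+x*lx/1000+y*.0555+np.array([0,0,z/1000]);u,v=proj("scene",p);q=(int((u-280)*5),int((v-130)*5))
    cv2.circle(cr,q,2,(0,0,255) if z%50==0 or lx in(30,90) else (0,255,0),-1)
cv2.imwrite("pics/s3.png",cr)
E
```

```text
(no output)
```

View pics/s3.png

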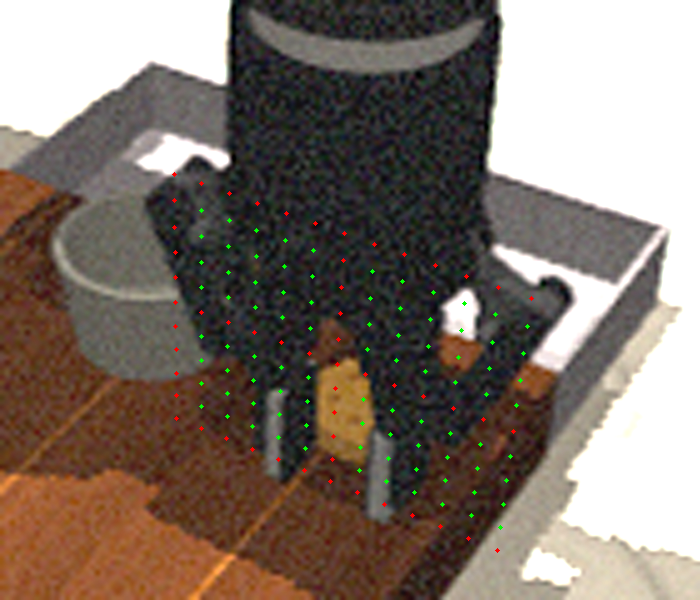

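The grid overlay shows the gripper's knuckle about 7 mm outside the bowl rim at rim height, so it clears. I'll drift about 3 mm further out and carry on with the push.

Request:
move_arm --steps '[{"xyz": [0.09, 0.45, 0.02], "angular": [0, 0, 0], "grip": 0.66}, {"xyz": [0.11, 0.7, 0.02], "angular": [0, 0, 0], "grip": 0.66}, {"xyz": [0.11, 0.72, 0], "angular": [0, 0, 0], "grip": 0.66}, {"xyz": [0.08, 0.72, 0], "angular": [0, 0, 0], "grip": 0.66}, {"xyz": [0.08, 0.72, 0], "angular": [0, 0, 0], "grip": 0.66}, {"xyz": [0.08, 0.72, 0], "angular": [0, 0, 0], "grip": 0.66}, {"xyz": [0.08, 0.72, 0], "angular": [0, 0, 0], "grip": 0.66}, {"xyz": [0, 0, 0], "angular": [0, 0, 0], "grip": 0.66}, {"xyz": [0, 0, 0], "angular": [0, 0, 0], "grip": 0.66}]'

```text
t: 4.8
ee_pos: [0.6372, 0.1141, 0.0525]
eef_rot: [[0.995, 0.0, 0.104], [-0.104, -0.0, 0.995], [0.0, -1.0, -0.0]]
wrist_force: [0.7, -0.3, 0.3]
grip_width: 0.0295
```

```bash
python3 st.py; python3 - <<'E'
from h import *
a=viewer.capture("top");b=viewer.capture("wrist");cv2.imwrite("pics/s4.png",np.vstack([cv2.resize(a[90:330,180:564],(480,300)),cv2.resize(b,(480,300))]))
E
```

```text
4.8 [0.6372 0.1141 0.0525] [[0.995, 0.0, 0.104], [-0.104, -0.0, 0.995], [0.0, -1.0, -0.0]] w 0.02947662078779716 F [ 0.7 -0.3  0.3] board 0.0957 0.173 turn -0.0010172166794007315
```

View pics/s4.png

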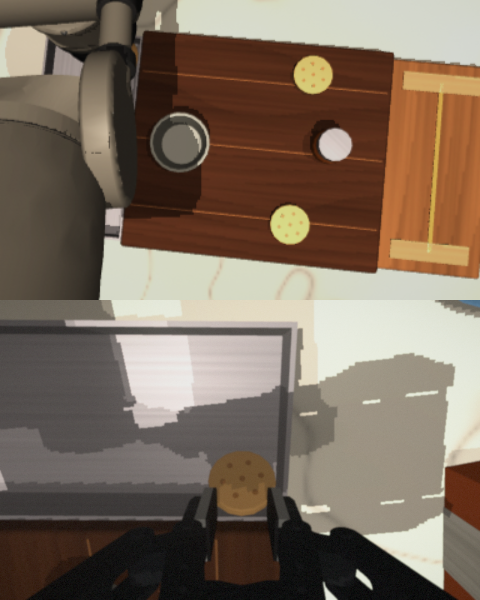

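c went over the edge into the tray (242,483 in the wrist view), perhaps leaning on the near wall. The bowl is still at top-view (324,204). I'll lift and go behind b.

Request:
move_arm --steps '[{"xyz": [0, 0, 1], "angular": [0, 0, 0], "grip": 0.66}, {"xyz": [0, 0, 1], "angular": [0, 0, 0], "grip": 0.66}, {"xyz": [0, 0, 1], "angular": [0, 0, 0], "grip": 0.66}, {"xyz": [0, 0, 1], "angular": [0, 0, 0], "grip": 0.66}, {"xyz": [-0.09, -0.82, 0], "angular": [0, 0, 0], "grip": 0.66}, {"xyz": [-0.09, -0.82, 0], "angular": [0, 0, 0], "grip": 0.66}, {"xyz": [-0.09, -0.82, 0], "angular": [0, 0, 0], "grip": 0.66}, {"xyz": [-0.09, -0.82, 0], "angular": [0, 0, 0], "grip": 0.66}, {"xyz": [-0.09, -0.82, 0], "angular": [0, 0, 0], "grip": 0.66}, {"xyz": [-0.09, -0.82, 0], "angular": [0, 0, 0], "grip": 0.66}, {"xyz": [-0.09, -0.82, 0], "angular": [0, 0, 0], "grip": 0.66}, {"xyz": [-0.09, -0.82, 0], "angular": [0, 0, 0], "grip": 0.66}]'

```text
t: 5.9
ee_pos: [0.6187, -0.053, 0.1527]
eef_rot: [[0.994, -0.0, 0.108], [-0.108, -0.0, 0.994], [-0.0, -1.0, -0.0]]
wrist_force: [-0.5, 0.7, -0.3]
grip_width: 0.029
```

Request:
move_arm --steps '[{"xyz": [-0.09, -0.82, 0], "angular": [0, 0, 0], "grip": 0.66}, {"xyz": [-0.09, -0.82, 0], "angular": [0, 0, 0], "grip": 0.66}, {"xyz": [-0.09, -0.82, 0], "angular": [0, 0, 0], "grip": 0.66}, {"xyz": [-0.09, -0.82, 0], "angular": [0, 0, 0], "grip": 0.66}, {"xyz": [-0.09, -0.82, 0], "angular": [0, 0, 0], "grip": 0.66}, {"xyz": [-0.09, -0.82, 0], "angular": [0, 0, 0], "grip": 0.66}, {"xyz": [0, 0, 0], "angular": [0, 0, 0], "grip": 0.66}, {"xyz": [0, 0, 0], "angular": [0, 0, 0], "grip": 0.66}]'

```text
t: 6.57
ee_pos: [0.6051, -0.1756, 0.1524]
eef_rot: [[0.994, -0.0, 0.109], [-0.109, 0.0, 0.994], [-0.0, -1.0, 0.0]]
wrist_force: [-0.8, -0.4, -0.3]
grip_width: 0.0292
```

```bash
python3 st.py; python3 - <<'E'
from h import *
a=viewer.capture("top");b=viewer.capture("wrist");cv2.imwrite("pics/s5.png",np.vstack([cv2.resize(a[90:330,180:564],(480,300)),cv2.resize(b,(480,300))]))
E
```

```text
6.5667 [ 0.6051 -0.1756  0.1524] [[0.994, -0.0, 0.109], [-0.109, 0.0, 0.994], [-0.0, -1.0, 0.0]] w 0.029173937426642597 F [-0.8 -0.4 -0.3] board 0.0943 -0.1185 turn 0.0039460031263828105
```

View pics/s5.png

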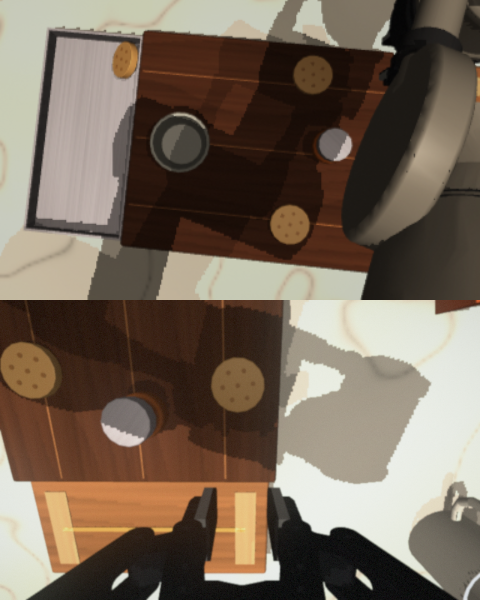

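c is in the tray, leaning on its near wall (top crop 125,60). The jar and bowl haven't moved, and b is straight ahead of the fingers. I'll descend and sweep b, a bit faster at the edge.

Request:
move_arm --steps '[{"xyz": [0.03, 0, -0.95], "angular": [0, 0, 0.04], "grip": 0.66}, {"xyz": [0, 0, -0.95], "angular": [0, 0, 0], "grip": 0.66}, {"xyz": [0, 0, -0.95], "angular": [0, 0, 0], "grip": 0.66}, {"xyz": [0, 0, -0.95], "angular": [0, 0, 0], "grip": 0.66}, {"xyz": [0, 0, 0], "angular": [0, 0, 0], "grip": 0.66}, {"xyz": [0, 0, 0], "angular": [0, 0, 0], "grip": 0.66}]'

```text
t: 7.17
ee_pos: [0.6059, -0.1726, 0.0568]
eef_rot: [[0.995, -0.002, 0.101], [-0.101, 0.001, 0.995], [-0.003, -1.0, 0.001]]
wrist_force: [0.3, 0.6, 0.7]
grip_width: 0.0295
```

```bash
python3 st.py
```

```text
7.1667 [ 0.6059 -0.1726  0.0568] [[0.995, -0.002, 0.101], [-0.101, 0.001, 0.995], [-0.003, -1.0, 0.001]] w 0.029483476031510563 F [0.3 0.6 0.7] board 0.0948 -0.1155 turn -0.004622696219638567
```

Request:
move_arm --steps '[{"xyz": [0, 0, -0.15], "angular": [0, 0, 0], "grip": 0.66}, {"xyz": [0.05, 0.4, 0], "angular": [0, 0, 0], "grip": 0.66}, {"xyz": [0.05, 0.47, 0], "angular": [0, 0, 0], "grip": 0.66}, {"xyz": [0.05, 0.47, 0], "angular": [0, 0, 0], "grip": 0.66}, {"xyz": [0.05, 0.47, 0], "angular": [0, 0, 0], "grip": 0.66}, {"xyz": [0.05, 0.47, 0], "angular": [0, 0, 0], "grip": 0.66}, {"xyz": [0.05, 0.47, 0], "angular": [0, 0, 0], "grip": 0.66}, {"xyz": [0.05, 0.47, 0], "angular": [0, 0, 0], "grip": 0.66}, {"xyz": [0.05, 0.47, 0], "angular": [0, 0, 0], "grip": 0.66}, {"xyz": [0.05, 0.47, 0], "angular": [0, 0, 0], "grip": 0.66}, {"xyz": [0, 0, 0], "angular": [0, 0, 0], "grip": 0.66}]'

```text
t: 8.08
ee_pos: [0.6178, -0.0671, 0.0537]
eef_rot: [[0.995, -0.0, 0.1], [-0.1, 0.001, 0.995], [-0.0, -1.0, 0.001]]
wrist_force: [-0.3, 0.1, 0.3]
grip_width: 0.0293
```

```bash
python3 st.py; python3 - <<'E'
from h import *
a=viewer.capture("top");b=viewer.capture("wrist");cv2.imwrite("pics/s6.png",np.vstack([cv2.resize(a[90:330,180:564],(480,300)),cv2.resize(b,(480,300))]))
E
```

```text
8.0833 [ 0.6178 -0.0671  0.0537] [[0.995, -0.0, 0.1], [-0.1, 0.001, 0.995], [-0.0, -1.0, 0.001]] w 0.029279033429707297 F [-0.3  0.1  0.3] board 0.0955 -0.0093 turn -0.005585146937282057
```

View pics/s6.png

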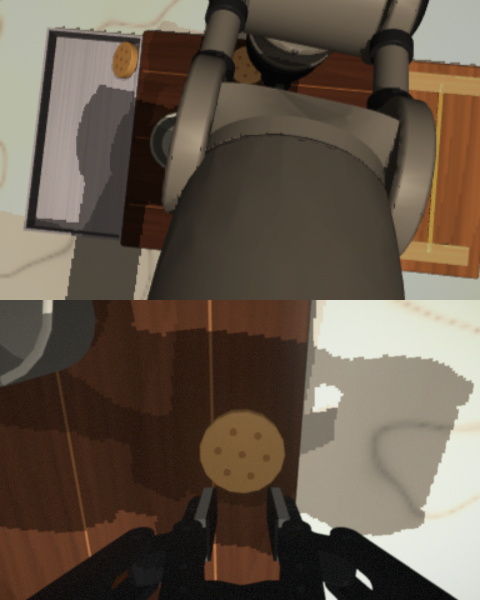

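b sits centred between the fingertips at (242,452). I'll finish the sweep over the edge.

Request:
move_arm --steps '[{"xyz": [0.05, 0.5, 0], "angular": [0, 0, -0.05], "grip": 0.66}, {"xyz": [0.06, 0.6, 0], "angular": [0, 0, 0], "grip": 0.66}, {"xyz": [0.06, 0.6, 0], "angular": [0, 0, 0], "grip": 0.66}, {"xyz": [0.06, 0.6, 0], "angular": [0, 0, 0], "grip": 0.66}, {"xyz": [0.07, 0.7, 0], "angular": [0, 0, 0], "grip": 0.66}, {"xyz": [0.09, 0.85, 0], "angular": [0, 0, 0], "grip": 0.66}, {"xyz": [0.09, 0.9, 0], "angular": [0, 0, 0], "grip": 0.66}, {"xyz": [0.09, 0.9, 0], "angular": [0, 0, 0], "grip": 0.66}, {"xyz": [0.09, 0.9, 0], "angular": [0, 0, 0], "grip": 0.66}, {"xyz": [0.09, 0.85, 0], "angular": [0, 0, 0], "grip": 0.66}, {"xyz": [0, 0, 0], "angular": [0, 0, 0], "grip": 0.66}, {"xyz": [0, 0, 0], "angular": [0, 0, 0], "grip": 0.66}]'

```text
t: 9.18
ee_pos: [0.6362, 0.1173, 0.0536]
eef_rot: [[0.995, -0.0, 0.104], [-0.104, -0.0, 0.995], [-0.0, -1.0, -0.0]]
wrist_force: [0.3, -0.5, 0.4]
grip_width: 0.0288
```

```bash
python3 st.py; python3 - <<'E'
from h import *
a=viewer.capture("top");b=viewer.capture("wrist");cv2.imwrite("pics/s7.png",np.vstack([cv2.resize(a[90:330,180:564],(480,300)),cv2.resize(b,(480,300))]))
E
```

```text
9.1833 [0.6362 0.1173 0.0536] [[0.995, -0.0, 0.104], [-0.104, -0.0, 0.995], [-0.0, -1.0, -0.0]] w 0.028787208708889612 F [ 0.3 -0.5  0.4] board 0.0944 0.176 turn -0.0016118954401342506
```

View pics/s7.png

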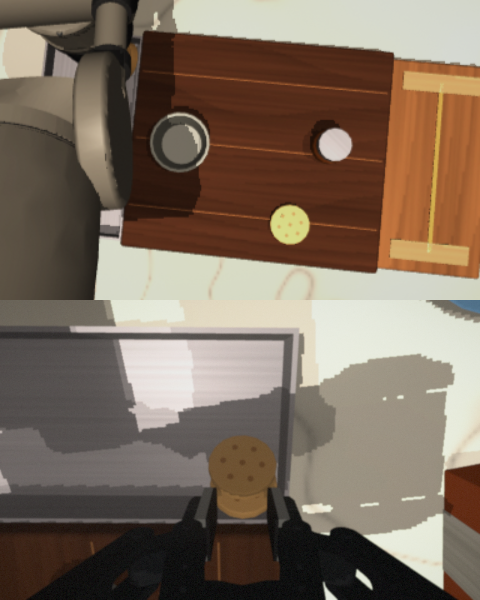

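b is in the tray, resting on c. The bowl and jar are unmoved. Now a.

Request:
move_arm --steps '[{"xyz": [0, 0, 1], "angular": [0, 0, 0], "grip": 0.66}, {"xyz": [0, 0, 1], "angular": [0, 0, 0], "grip": 0.66}, {"xyz": [0, 0, 1], "angular": [0, 0, 0], "grip": 0.66}, {"xyz": [0, 0, 1], "angular": [0, 0, 0], "grip": 0.66}, {"xyz": [0, 0, 0.4], "angular": [0, 0, 0], "grip": 0.66}, {"xyz": [-0.61, -0.76, 0], "angular": [0, 0, 0], "grip": 0.66}, {"xyz": [-0.61, -0.76, 0], "angular": [0, 0, 0], "grip": 0.66}, {"xyz": [-0.61, -0.76, 0], "angular": [0, 0, 0], "grip": 0.66}, {"xyz": [-0.61, -0.76, 0], "angular": [0, 0, 0], "grip": 0.66}, {"xyz": [-0.61, -0.76, 0], "angular": [0, 0, 0], "grip": 0.66}, {"xyz": [-0.61, -0.76, 0], "angular": [0, 0, 0], "grip": 0.66}, {"xyz": [-0.61, -0.76, 0], "angular": [0, 0, 0], "grip": 0.66}]'

```text
t: 10.28
ee_pos: [0.5284, -0.0192, 0.1631]
eef_rot: [[0.994, -0.001, 0.108], [-0.108, -0.0, 0.994], [-0.001, -1.0, -0.0]]
wrist_force: [-0.1, -0.3, 0.4]
grip_width: 0.0289
```

Request:
move_arm --steps '[{"xyz": [-0.61, -0.76, 0], "angular": [0, 0, 0], "grip": 0.66}, {"xyz": [-0.61, -0.76, 0], "angular": [0, 0, 0], "grip": 0.66}, {"xyz": [-0.61, -0.76, 0], "angular": [0, 0, 0], "grip": 0.66}, {"xyz": [-0.61, -0.76, 0], "angular": [0, 0, 0], "grip": 0.66}, {"xyz": [-0.61, -0.76, 0], "angular": [0, 0, 0], "grip": 0.66}, {"xyz": [-0.61, -0.76, 0], "angular": [0, 0, 0], "grip": 0.66}, {"xyz": [-0.61, -0.76, 0], "angular": [0, 0, 0], "grip": 0.66}, {"xyz": [0, 0, 0], "angular": [0, 0, 0], "grip": 0.66}, {"xyz": [0, 0, 0], "angular": [0, 0, 0], "grip": 0.66}]'

```text
t: 11.03
ee_pos: [0.4221, -0.1517, 0.1635]
eef_rot: [[0.994, -0.0, 0.11], [-0.11, 0.0, 0.994], [-0.0, -1.0, 0.0]]
wrist_force: [0.2, -0.1, -0.1]
grip_width: 0.0287
```

```bash
python3 st.py; python3 - <<'E'
from h import *
a=viewer.capture("top");b=viewer.capture("wrist");cv2.imwrite("pics/s8.png",np.vstack([cv2.resize(a[90:330,180:564],(480,300)),cv2.resize(b,(480,300))]))
E
```

```text
11.0333 [ 0.4221 -0.1517  0.1635] [[0.994, -0.0, 0.11], [-0.11, 0.0, 0.994], [-0.0, -1.0, 0.0]] w 0.02869562560667826 F [ 0.2 -0.1 -0.1] board -0.0902 -0.1141 turn 0.004879343752784829
```

View pics/s8.png

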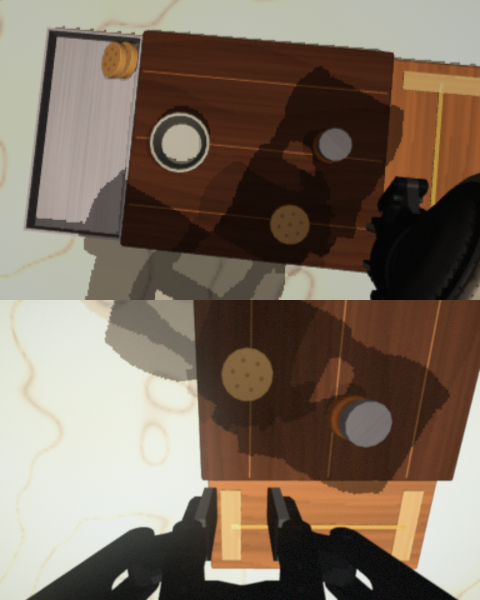

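b and c both lean in the tray corner (top crop 120,60). a is ahead at (247,375), within the cradle gap. I'll descend and sweep it outward slightly for bowl clearance.

Request:
move_arm --steps '[{"xyz": [0, 0, -0.95], "angular": [0, 0, 0], "grip": 0.66}, {"xyz": [0, 0, -0.95], "angular": [0, 0, 0], "grip": 0.66}, {"xyz": [0, 0, -0.95], "angular": [0, 0, 0], "grip": 0.66}, {"xyz": [0, 0, -0.95], "angular": [0, 0, 0], "grip": 0.66}, {"xyz": [0, 0, -0.4], "angular": [0, 0, 0], "grip": 0.66}, {"xyz": [0, 0, 0], "angular": [0, 0, 0], "grip": 0.66}, {"xyz": [0, 0, 0], "angular": [0, 0, 0], "grip": 0.66}]'

```text
t: 11.72
ee_pos: [0.4233, -0.1501, 0.0585]
eef_rot: [[0.994, -0.001, 0.106], [-0.106, 0.001, 0.994], [-0.001, -1.0, 0.001]]
wrist_force: [0.1, 0.0, 0.6]
grip_width: 0.029
```

```bash
python3 st.py
```

```text
11.7167 [ 0.4233 -0.1501  0.0585] [[0.994, -0.001, 0.106], [-0.106, 0.001, 0.994], [-0.001, -1.0, 0.001]] w 0.029029742887833967 F [0.1 0.  0.6] board -0.0892 -0.1123 turn 0.0003100367732703224
```

Request:
move_arm --steps '[{"xyz": [0, 0, -0.2], "angular": [0, 0, 0], "grip": 0.66}, {"xyz": [0.05, 0.4, 0], "angular": [0, 0, 0], "grip": 0.66}, {"xyz": [0.05, 0.47, 0], "angular": [0, 0, 0], "grip": 0.66}, {"xyz": [0.05, 0.47, 0], "angular": [0, 0, 0], "grip": 0.66}, {"xyz": [0.05, 0.47, 0], "angular": [0, 0, 0], "grip": 0.66}, {"xyz": [-0.01, 0.47, 0], "angular": [0, 0, 0], "grip": 0.66}, {"xyz": [-0.01, 0.47, 0], "angular": [0, 0, 0], "grip": 0.66}, {"xyz": [-0.01, 0.47, 0], "angular": [0, 0, 0], "grip": 0.66}, {"xyz": [-0.01, 0.47, 0], "angular": [0, 0, 0], "grip": 0.66}, {"xyz": [-0.01, 0.47, 0], "angular": [0, 0, 0], "grip": 0.66}, {"xyz": [0.05, 0.47, 0], "angular": [0, 0, 0], "grip": 0.66}, {"xyz": [0, 0, 0], "angular": [0, 0, 0], "grip": 0.66}]'

```text
t: 12.72
ee_pos: [0.4279, -0.0331, 0.0543]
eef_rot: [[0.994, 0.001, 0.105], [-0.105, 0.0, 0.994], [0.001, -1.0, 0.0]]
wrist_force: [-0.5, 0.5, -0.0]
grip_width: 0.0292
```

```bash
python3 st.py; python3 - <<'E'
from h import *
a=viewer.capture("top");b=viewer.capture("wrist");cv2.imwrite("pics/s9.png",np.vstack([cv2.resize(a[90:330,180:564],(480,300)),cv2.resize(b,(480,300))]))
E
```

```text
12.7167 [ 0.4279 -0.0331  0.0543] [[0.994, 0.001, 0.105], [-0.105, 0.0, 0.994], [0.001, -1.0, 0.0]] w 0.02923977632680721 F [-0.5  0.5 -0. ] board -0.0969 0.0046 turn -0.0004255467208750807
```

View pics/s9.png

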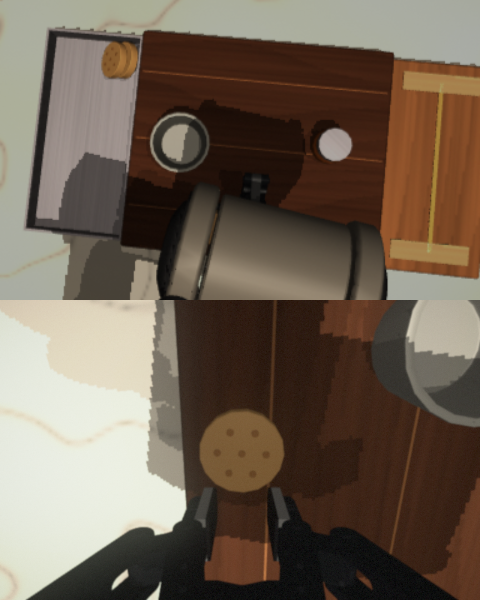

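```bash
python3 - <<'E'
from h import *
c=np.array([.5238,-.0478,0]);y=np.array([.1054,.9944,0]);x=np.array([.9944,-.1054,0])
k=4/3
for n,u,v,z in[("bowl left rim",372,50,.092),("bowl rim a bit lower",376,75,.092),("disc L",199,151,.06),("disc R",284,151,.06),("board edge",186,151,.05),("board edge up",176,10,.05)]:
    p=back("wrist",u*k,v*k,z);print(n,((p-c)@x).round(4),((p-c)@y).round(4))
E
```

```text
bowl left rim -0.0481 0.0842
bowl rim a bit lower -0.0454 0.0753
disc L -0.1195 0.0353
disc R -0.0738 0.0353
board edge -0.1286 0.0323
board edge up -0.1293 0.1056
```

Request:
move_arm --steps '[{"xyz": [0.08, 0.47, 0], "angular": [0, 0, 0], "grip": 0.66}, {"xyz": [0.08, 0.47, 0], "angular": [0, 0, 0], "grip": 0.66}, {"xyz": [0.05, 0.47, 0], "angular": [0, 0, 0], "grip": 0.66}, {"xyz": [0.05, 0.47, 0], "angular": [0, 0, 0], "grip": 0.66}, {"xyz": [0, 0, 0], "angular": [0, 0, 0], "grip": 0.66}]'

```text
t: 13.23
ee_pos: [0.4347, 0.0127, 0.054]
eef_rot: [[0.994, 0.001, 0.106], [-0.106, 0.0, 0.994], [0.001, -1.0, 0.0]]
wrist_force: [0.7, -0.9, 0.6]
grip_width: 0.0289
```

```bash
python3 st.py; python3 - <<'E'
from h import *
a=viewer.capture("scene");b=viewer.capture("wrist");a=cv2.convertScaleAbs(a,alpha=2);cv2.imwrite("pics/s10.png",np.vstack([cv2.resize(a[110:250,200:424],(480,300)),cv2.resize(b,(480,300))]))
E
```

```text
13.2333 [0.4347 0.0127 0.054 ] [[0.994, 0.001, 0.106], [-0.106, 0.0, 0.994], [0.001, -1.0, 0.0]] w 0.02888058603013653 F [ 0.7 -0.9  0.6] board -0.095 0.0508 turn 0.0006017804998238729
```

View pics/s10.png

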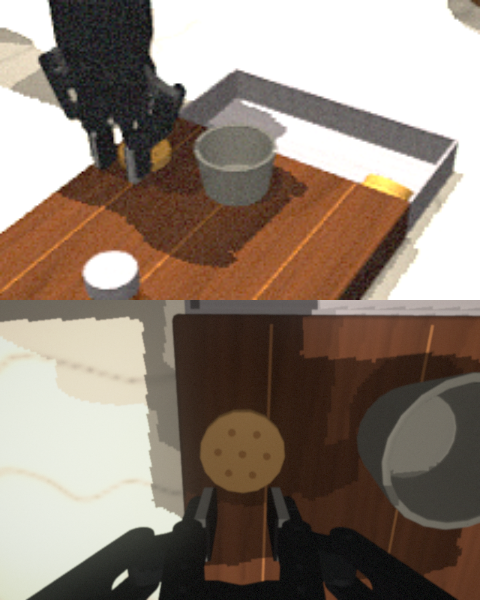

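Clearance to the bowl is tighter on this side, so I'll lean the tool outward by 0.06 rad and go on slowly.

Request:
move_arm --steps '[{"xyz": [-0.02, 0, 0], "angular": [-0.06, -0.6, 0], "grip": 0.66}, {"xyz": [0, 0, 0], "angular": [0, 0, 0], "grip": 0.66}, {"xyz": [0.045, 0.4, 0], "angular": [0, 0, 0], "grip": 0.66}, {"xyz": [0.045, 0.4, 0], "angular": [0, 0, 0], "grip": 0.66}, {"xyz": [0, 0, 0], "angular": [0, 0, 0], "grip": 0.66}]'

```text
t: 13.75
ee_pos: [0.4364, 0.0321, 0.054]
eef_rot: [[0.993, 0.059, 0.107], [-0.107, -0.006, 0.994], [0.059, -0.998, 0.0]]
wrist_force: [-0.9, 0.3, 0.2]
grip_width: 0.0291
```

```bash
python3 st.py
```

```text
13.75 [0.4364 0.0321 0.054 ] [[0.993, 0.059, 0.107], [-0.107, -0.006, 0.994], [0.059, -0.998, 0.0]] w 0.029069792947415223 F [-0.9  0.3  0.2] board -0.0954 0.0703 turn 0.0014749800455193252
```

Request:
move_arm --steps '[{"xyz": [0.045, 0.45, 0], "angular": [0, 0, 0], "grip": 0.66}, {"xyz": [0.05, 0.5, 0], "angular": [0, 0, 0], "grip": 0.66}, {"xyz": [0.05, 0.5, 0], "angular": [0, 0, 0], "grip": 0.66}, {"xyz": [0.07, 0.6, 0], "angular": [0, 0, 0], "grip": 0.66}, {"xyz": [0.1, 0.7, 0], "angular": [0, 0, 0], "grip": 0.66}, {"xyz": [0.1, 0.8, 0], "angular": [0, 0, 0], "grip": 0.66}, {"xyz": [0.1, 0.8, 0], "angular": [0, 0, 0], "grip": 0.66}, {"xyz": [0, 0, 0], "angular": [0, 0, 0], "grip": 0.66}, {"xyz": [0, 0, 0], "angular": [0, 0, 0], "grip": 0.66}]'

```text
t: 14.5
ee_pos: [0.4492, 0.1406, 0.0537]
eef_rot: [[0.993, 0.059, 0.105], [-0.105, -0.006, 0.994], [0.06, -0.998, -0.0]]
wrist_force: [-0.5, -0.5, -0.4]
grip_width: 0.0291
```

```bash
python3 st.py
```

```text
14.5 [0.4492 0.1406 0.0537] [[0.993, 0.059, 0.105], [-0.105, -0.006, 0.994], [0.06, -0.998, -0.0]] w 0.029065065271961014 F [-0.5 -0.5 -0.4] board -0.094 0.1795 turn -0.0002480071330273892
```

Request:
move_arm --steps '[{"xyz": [0, 0, 1], "angular": [0, 0, 0], "grip": 0.66}, {"xyz": [0, 0, 1], "angular": [0, 0, 0], "grip": 0.66}, {"xyz": [0, 0, 1], "angular": [0, 0, 0], "grip": 0.66}, {"xyz": [0, 0, 1], "angular": [0, 0, 0], "grip": 0.66}, {"xyz": [0, 0, 1], "angular": [0, 0, 0], "grip": 0.66}, {"xyz": [-0.2, 1, 0.3], "angular": [0, 0, 0.2], "grip": 0.66}, {"xyz": [-0.2, 1, 0.3], "angular": [0, 0, 0.2], "grip": 0.66}, {"xyz": [-0.2, 1, 0.3], "angular": [0, 0, 0.2], "grip": 0.66}, {"xyz": [-0.2, 1, 0], "angular": [0, 0, 0.2], "grip": 0.66}, {"xyz": [-0.2, 1, 0], "angular": [0, 0, 0.2], "grip": 0.66}, {"xyz": [-0.2, 1, 0], "angular": [0, 0, 0.2], "grip": 0.66}, {"xyz": [-0.2, 1, 0], "angular": [0, 0, 0.2], "grip": 0.66}]'

```text
t: 15.5
ee_pos: [0.4142, 0.3153, 0.2013]
eef_rot: [[0.998, 0.06, -0.033], [0.033, 0.002, 0.999], [0.06, -0.998, -0.0]]
wrist_force: [0.7, 0.1, 0.2]
grip_width: 0.029
```

Request:
move_arm --steps '[{"xyz": [-0.2, 1, 0], "angular": [0, 0, 0.2], "grip": 0.66}, {"xyz": [-0.2, 1, 0], "angular": [0, 0, 0.2], "grip": 0.66}, {"xyz": [-0.2, 1, 0], "angular": [0, 0, 0.2], "grip": 0.66}, {"xyz": [-0.2, 1, 0], "angular": [0, 0, 0.2], "grip": 0.66}, {"xyz": [0, 0, 0], "angular": [0, 0, 0], "grip": 0.66}, {"xyz": [0, 0, 0], "angular": [0, 0, 0], "grip": 0.66}]'

```text
t: 16.0
ee_pos: [0.3943, 0.4151, 0.2007]
eef_rot: [[0.992, 0.059, -0.113], [0.113, 0.006, 0.994], [0.059, -0.998, -0.001]]
wrist_force: [0.2, -0.5, 0.2]
grip_width: 0.0286
```

```bash
python3 st.py; python3 - <<'E'
from h import *
a=viewer.capture("top");b=viewer.capture("scene");cv2.imwrite("pics/s11.png",np.vstack([cv2.resize(a[90:330,180:564],(480,300)),cv2.resize(b[80:280,160:480],(480,300))]))
E
```

```text
16.0 [0.3943 0.4151 0.2007] [[0.992, 0.059, -0.113], [0.113, 0.006, 0.994], [0.059, -0.998, -0.001]] w 0.028644813466161635 F [ 0.2 -0.5  0.2] board -0.1776 0.4467 turn -0.21937093297155724
```

View pics/s11.png

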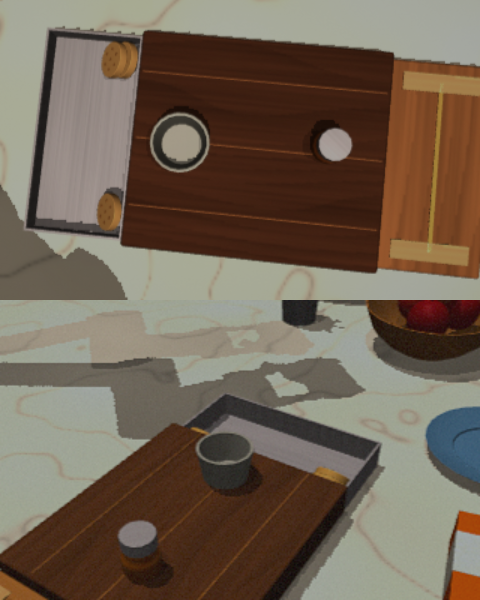

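```bash
python3 -c "
from station import bot
print(bot.hand_in(), bot.get_state()['t'])"
```

```text
the job is handed in; nothing more can be done
the job is handed in; nothing more can be done
```

All three biscuits are in the steel tray, and I handed the job in at about 16 s of the 67 s allowed. I swept each one along the board with the half-closed fingertips and over the tray end, in the order c, b, a, without picking any up.

- **Last pictures (top and scene):** the board is clear except for the bowl and jar, which are where they started to within about a pixel. The arm was parked clear of everything, and the wrist-force readings I took between moves were all under about 2 N.
- **Biscuits not lying flat:** all three lean against the tray's near wall, with b resting on c. They are inside the tray and did not move between pictures, so I left them alone.
- **Not checked precisely:** I only estimated how high the leaning biscuits stand in the tray. On the a sweep, the gripper passed the bowl by only a few millimetres by my estimate, and the bowl did not move.

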